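# Key the rotor onto the tube-mixer spindle

## Task

Put the loose brass key down into the slot on top of the mixer's steel spindle so that it sits right on the slot's floor and let go of it. Then tip the orange rotor's two white wings level, so that its keyway lines up with the key, and slide the rotor on its carriage fully home over the spindle and key. Do not shift or knock over the bottles that stand beside the work.

Things in the scene. Friction and masses are not known exactly. Their poses are not given: they have to be found in the camera images.
- drive: Fixed tube-mixer drive. Origin on the bench; x horizontal, along the spindle towards the motor; y to the robot's side. Grey base plate 84 mm wide, 12 high, x -135 to +120 mm. White motor housing 78 mm wide, 100 high, x +70 to +120. Steel spindle, diameter 30 mm, axis y 0, z 64, runs from x +2.5 to the motor. Rail under the carriage, z up to 24.
- slot (a point): Centre of the floor of the slot along the spindle's top: drive x +39, y 0, z 69 mm; axes as the drive's. Slot 62 mm long (drive x +8 to +70), 15 mm wide, edges slightly bevelled, closed at both ends; side walls up to z 76 mm, end collar up to z 79 mm.
- key: Loose brass key, 58 mm long (its x) with round ends, 12 wide (y), 18 high (z), about 80 g; origin at the centre of its underside. Starts flat on the lid of the blue slide box, underside 23 mm above the bench. Either way round is the same. Seated, its underside is on the slot's floor and its top 10 mm out of the slot.
- slide_box: Closed fixed blue slide box 47 x 85 x 23 mm (x, y, z); origin at the centre of its underside. The key lies on its lid, roughly along its y axis. Round it: a fixed monitor stands left of the work (near x 0.6, y 0.2 m, screen 370 mm wide, up to 0.39 m high; keep within 0.45 m of the base axis when swinging past it), a lamp 0.39 m high behind the drive.
- carriage (a joint): Position in m of the aluminium carriage on its rail: 0 fully back, grows towards the motor (drive's +x), 0.095 is the end stop, fully home. It carries the rotor. About 3 N moves it; it stays where it is left. The rotor's middle is at drive x = -63.5 mm + this value.
- push_face (a point): Centre of the flat back face of the carriage's plate (50 mm wide in y, z 34 to 96 mm), on the spindle's axis, z 64 mm; at carriage 0 it is at drive x = -115 mm. Free space behind it (drive's -x). Pushed along the drive's +x it slides the rotor home.
- rotor (a joint): Turn of the rotor about the spindle's axis in rad: 0 is wings level and keyway straight up; positive: the wing on the robot's side (drive's +y) is up, as at the start. Light friction (about 1.2 N at a wing's end); it stays where it is left. The keyway passes over the key only within about 0.1 rad of 0.
- near_wing (a point): Point on the top face of the rotor's robot-side white wing, 50 mm from the axis, z 69 mm when level. Wings: flat bars 30 mm long along the axis, 10 thick, reaching 62 mm out. Orange rotor: cylinder 60 mm diameter, 75 long, wings at mid-length, blind bore with a 17 mm wide keyway open at the motor end.
- far_wing (a point): The same point on the other wing, away from the robot.
- buffer_1: Loose white bottle with yellow-brown cap, 38 mm wide, 88 mm high; bystander; origin at the centre of its underside.
- media_50: Loose clear bottle with blue cap, 46 mm diameter, 88 mm high; bystander; origin at the centre of its underside.
- microtube_rack: Fixed empty blue microtube rack 52 x 100 x 32 mm; bystander; origin at the centre of its underside. It and the slide box may have changed places.

How it is judged:
By the outcome, as a careful person would: the job done as asked, in the order asked, and still so for the second after the job is handed in, with the robot touching nothing.
It also fails if it takes over 58 s, if anything falls off the work surface, if the arm or the gripper's body presses on something with over 40 N, if the wrist force passes 120 N, or if a joint passes its speed limit or range.

## Robot

A 6-joint arm with a two-finger parallel gripper is mounted at the origin on a cart in front of the work surface, level with it; the furniture and walls round the work are solid. World frame = base frame: x ahead of the robot, y to its left, z up, the work surface at z = 0. Lengths are in m, angles in rad, forces in N, time in s.
With the tool pointing down it reaches from about 0.3 to 0.875 m from the base axis. Payload 6.4 kg.
Tool frame: the origin (TCP) lies between the finger pads; the fingertips stand 25 mm ahead of it and the grasp point (between the pads) lies 6 mm ahead of it; z points along the fingers, y is the line along which they close (so a half turn about z gives the same grasp; the last joint's range is limited). The gripper opens to 85 mm and grips with 20 to 120 N. Pads are 22 mm wide; open, the fingers measure 114 mm over their backs; the gripper's body (76 mm by 85 mm) begins 54 mm behind the grasp point. The pads swing forward as they close: fully open they stand 13 mm farther back than shut.
Start: joints at [0.958, 0.181, 1.607, -0, 1.354, -0.206], TCP at [0.228, 0.528, 0.256] pointing down, gripper open.
Joint ranges: [-2.99, 2.99], [-0.89, 2.07], [0.3, 2.58], [-1.14, 4.28], [0, 2.63], [-3.12, 3.12]. Speed limits (rad/s): [2.57, 2.57, 3.01, 3.14, 3.14, 3.14].

## Interface

Orientations are given as a unit quaternion [w, x, y, z].
In Python, from bench import ctrl gives the robot as it stands.
- The arm moves only by the tool servo_tool, never from a script. Its argument "series" is text: rows parted by semicolons, each of 7 numbers parted by spaces: the gripper command: -1 is fully open, 1 is shut, values between are in proportion, then the shift along the tool's x, y, z in m, then the turn, a rotation vector about the tool's x, y, z in degrees. A call has 1 to 12 rows; each row is the pose to reach, as a shift and turn from the pose commanded when the call began, along the tool's axes at that moment; what a row does not reach only later rows make up. A row lasts 1/12 s, in which the tool goes at most 41.7 mm and 7.16 degrees, less where a joint would pass 70% of its speed; a pose out of reach is approached as far as the arm can. A call with a gripper value outside its range is refused whole. The fingers move at their own pace and stop on an object; the grip force is fixed at half the most. Time passes only in rows, so rows that repeat a pose let the fingers close. It gives the time, the measured TCP pose, the force, the opening and the grip force at its end, in the units of the state.
- ctrl.get_obs(): the state, without advancing time (a new reading comes with each control period).
- ctrl.camera(name): name is "side" or "top" or "wrist"; returns a dict with "img" (400x640x3 uint8, red, green, blue), "z_map" (400x640 float32, m along the optical axis (not along the pixel's ray), 0 where there is no reading), "fovy" (degrees; the focal length in pixels is half the picture's height over the tangent of half this angle, whatever the lens; pixels are square), "cx", "cy" (the principal point, pixels), "extrinsics" (4x4, takes a point from camera to world coordinates); the wrist camera has in their place "T_tool_cam" (4x4, takes a point from camera to tool coordinates, whose origin is the TCP and whose axes are the flange's). Camera axes: x right, y down, z forward; pixel columns grow to the right and rows downward; lengths in m; the calibration is good to about 2 mm. A picture is of the moment at which its call begins: read the wrist's pose just before it.
- ctrl.hand_in(): hands the job in; it is judged then, once.
The state is a dict: "time_s": time; "q": joint angles; "dq": joint speeds; "joint_efforts": joint torques, N m; "eef_pos": TCP position; "eef_rot": TCP orientation; "wrist_force": force on the tool from outside, world axes, zero at the start; "torque": the same for the moment, N m; "opening": opening from 0.0 (shut) to 1.0 (fully open); "grasp_force": force on a finger pad.
Only numpy, scipy, OpenCV 4.12 (cv2) and the standard library are available. Lean on these libraries where they do the work, as an engineer would, in place of code of your own. Each camera call takes 0.05 s, during which the arm holds its last target. There are 200 camera calls.

## Working session

There is one attempt and no reset: what is moved stays moved. The work goes in short steps, Python scripts to look and compute and a tool call to move; the robot and the scene stay as the last step left them, time stands still between calls to the robot, and variables do not carry over. Pictures are saved under pics/ and viewed, at most 11 in all, crops included, and the job is handed in when it is done.

Besides the shell and the picture viewer there is one more tool, called after "Request:" by a JSON object that holds its "fn" and its "kwargs", one argument or row to a line. servo_tool: Moves the arm, as the interface text tells. Its arguments: {"type":"object","properties":{"series":{"type":"string"}},"required":["series"]}

```bash
mkdir -p pics
cat > h.py <<'E'
import numpy as np, cv2
from bench import ctrl
from scipy.spatial.transform import Rotation as R
def rot(q): return R.from_quat([q[1],q[2],q[3],q[0]]).as_matrix()
def cam(name):
    o=ctrl.get_obs(); c=ctrl.camera(name)
    if name=="wrist":
        T=np.eye(4); T[:3,:3]=rot(o["eef_rot"]); T[:3,3]=o["eef_pos"]; c["E"]=T@c["T_tool_cam"]
    else: c["E"]=c["extrinsics"]
    c["f"]=200/np.tan(np.radians(c["fovy"])/2); return c
def pts(c):  # world point per pixel from depth
    v,u=np.mgrid[0:400,0:640]; z=c["z_map"]
    P=np.stack([(u-c["cx"])/c["f"]*z,(v-c["cy"])/c["f"]*z,z],-1)
    return P@c["E"][:3,:3].T+c["E"][:3,3]
def ray(c,u,v,h):
    d=c["E"][:3,:3]@np.array([(u-c["cx"])/c["f"],(v-c["cy"])/c["f"],1]);o=c["E"][:3,3]
    return o+d*(h-o[2])/d[2]
def save(c,n): cv2.imwrite(f"pics/{n}.png",c["img"][...,::-1])
E
python3 - <<'E'
from h import *
np.set_printoptions(precision=4,suppress=True)
ims=[]
for n in["top","side"]:
    c=cam(n); np.savez(f"{n}0.npz",**c); save(c,n+"0"); print(n,c["E"],c["f"],c["cx"],c["cy"])
o=ctrl.get_obs(); print(o)
print(cam("wrist")["T_tool_cam"])
E
```

```text
top [[ 0.0252 -0.9897  0.1407  0.3706]
 [-0.9994 -0.0282 -0.0197 -0.249 ]
 [ 0.0235 -0.1401 -0.9899  0.9292]
 [ 0.      0.      0.      1.    ]] 385.26680320346316 316.19166486699635 195.05764816854236
side [[ 0.9992  0.0315 -0.0243  0.5117]
 [ 0.037  -0.5118  0.8583 -0.99  ]
 [ 0.0146 -0.8585 -0.5126  0.4958]
 [ 0.      0.      0.      1.    ]] 409.1067936220532 322.02301363944144 197.24746095652918
{'time_s': 0.1, 'q': array([ 0.9577,  0.1815,  1.6079, -0.    ,  1.3538, -0.2063]), 'dq': array([ 0.002 , -0.0026, -0.0033, -0.0017,  0.0005,  0.0018]), 'joint_efforts': array([  0.0008, -44.5883, -35.224 ,  -0.0002,   0.0042,   0.    ]), 'eef_pos': array([0.2272, 0.5277, 0.2555]), 'eef_rot': array([-0.0003,  0.202 ,  0.9794, -0.0007]), 'wrist_force': array([ 0.3181, -0.642 ,  0.1271]), 'torque': array([-0.0418,  0.0029,  0.0344]), 'grasp_force': 0.0, 'opening': 0.9946419551351378}
[[ 0.0009 -0.9601 -0.2796  0.07  ]
 [ 1.      0.0009  0.0002 -0.0005]
 [ 0.0001 -0.2796  0.9601 -0.1173]
 [ 0.      0.      0.      1.    ]]
```

View pics/top0.png

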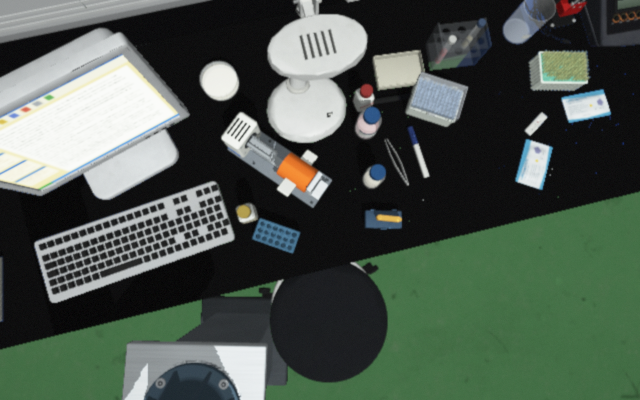

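View pics/side0.png

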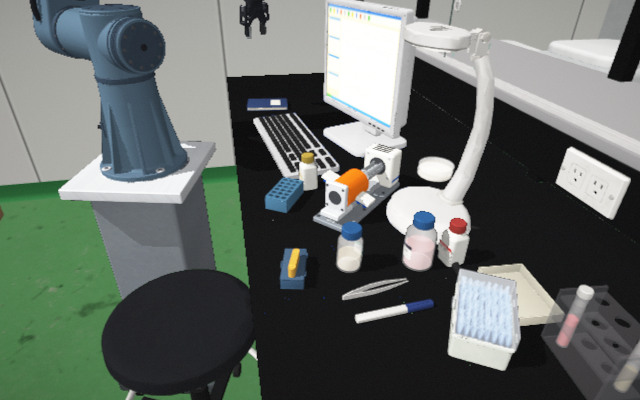

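The top view shows the key at (389,218) on the slide box, the rack at (276,235), buffer_1 at (246,212) and media_50 at (374,176). In the drive, the motor is at (240,132), the rotor at (298,172) and the carriage end at (320,190). The side view agrees.

Run:
```python
from h import *
np.set_printoptions(precision=4,suppress=True)
for n in["top"]:
    c=dict(np.load(n+"0.npz")); P=pts(c); hsv=cv2.cvtColor(c["img"],cv2.COLOR_RGB2HSV)
    def blob(lo,hi,box,name,h=None):
        m=cv2.inRange(hsv,lo,hi); k=np.zeros_like(m); k[box[1]:box[3],box[0]:box[2]]=255; m&=k
        m=cv2.morphologyEx(m,cv2.MORPH_OPEN,np.ones((2,2)))
        v,u=np.nonzero(m); p=P[v,u]; p=p[c["z_map"][v,u]>0]
        if len(v)<5: print(name,len(v));return
        d=cv2.minAreaRect(np.stack([u,v],1).astype(np.float32))
        print(name,len(v),"px",d,"med",np.median(p,0),"z5/95",np.percentile(p[:,2],[5,95]))
        if h is not None:
            q=np.array([ray(c,*b,h) for b in cv2.boxPoints(d)]);print("  ctr",q.mean(0)[:2],"corners",q[:,:2].tolist())
    blob((15,100,100),(30,255,255),(360,200,410,235),"key",0.041)
    blob((95,60,40),(115,255,255),(355,200,410,235),"box",0.023)
    blob((95,60,40),(115,255,255),(245,210,305,260),"rack",0.032)
    blob((5,150,120),(18,255,255),(260,140,330,210),"rotor",0.094)
    blob((0,0,60),(180,60,255),(365,160,390,190),"media")
    blob((15,60,60),(30,255,255),(232,200,260,225),"buffcap")
    # drive: points with height
    box=np.zeros((400,640),bool); box[105:215,215:340]=1
    for lo,hi in[(0.008,0.016),(0.085,0.105),(0.07,0.084)]:
        m=box&(P[...,2]>lo)&(P[...,2]<hi)&(c["z_map"]>0)
        v,u=np.nonzero(m); p=P[v,u][:,:2].astype(np.float32)
        print(lo,len(v),cv2.minAreaRect(p) if len(p) else "",p.mean(0))
im=c["img"][100:250,210:420]; cv2.imwrite("pics/crop.png",cv2.resize(im[...,::-1],None,fx=3.8,fy=3.8,interpolation=2))
```

```text
key 150 px ((389.514892578125, 218.85150146484375), (25.273944854736328, 6.169230937957764), 5.710593223571777) med [ 0.446  -0.4383  0.0402] z5/95 [0.022  0.0435]
  ctr [ 0.446  -0.4381] corners [[0.4409810430802348, -0.4081490583703645], [0.45528095175707706, -0.4095349263974468], [0.4510229066759168, -0.46817889044281646], [0.436723798013148, -0.46665832673417845]]
box 498 px ((384.0, 220.0), (20.0, 36.0), 90.0) med [ 0.4378 -0.4196  0.0225] z5/95 [0.0002 0.0251]
  ctr [ 0.4445 -0.4289] corners [[0.46702586034494414, -0.385996790651411], [0.46939293609001287, -0.4717818844458927], [0.4219857187377397, -0.4714879404427487], [0.41974010166379105, -0.38632786933494156]]
rack 1079 px ((276.6969299316406, 236.275390625), (44.986183166503906, 24.129457473754883), 19.440034866333008) med [ 0.3998 -0.1772  0.0302] z5/95 [-0.0011  0.0338]
  ctr [ 0.3995 -0.1779] corners [[0.38889519309330894, -0.12031410453527155], [0.44189659464752395, -0.1363590382594232], [0.4098072067045801, -0.23597241946114358], [0.357232945690261, -0.21911066445415445]]
rotor 815 px ((297.3076477050781, 172.53845214
[... 298 characters left out ...]
635, -0.24028420654175786]]
media 199 px ((372.2523498535156, 180.26974487304688), (19.714122772216797, 17.748327255249023), 38.1572265625) med [ 0.5292 -0.3931  0.0582] z5/95 [0.     0.0764]
buffcap 154 px ((244.0, 212.0), (12.0, 14.0), 90.0) med [ 0.4485 -0.1089  0.0862] z5/95 [0.0712 0.0888]
0.008 1307 ((0.5698927044868469, -0.16947726905345917), (0.27189499139785767, 0.2751949727535248), 83.02632904052734) [ 0.566  -0.1688]
0.085 1646 ((0.5327093005180359, -0.13145671784877777), (0.2377370446920395, 0.18442359566688538), 52.7625732421875) [ 0.5759 -0.1563]
0.07 666 ((0.5600875616073608, -0.15790070593357086), (0.18592818081378937, 0.1963307410478592), 21.75809669494629) [ 0.5539 -0.1779]
```

View pics/crop.png

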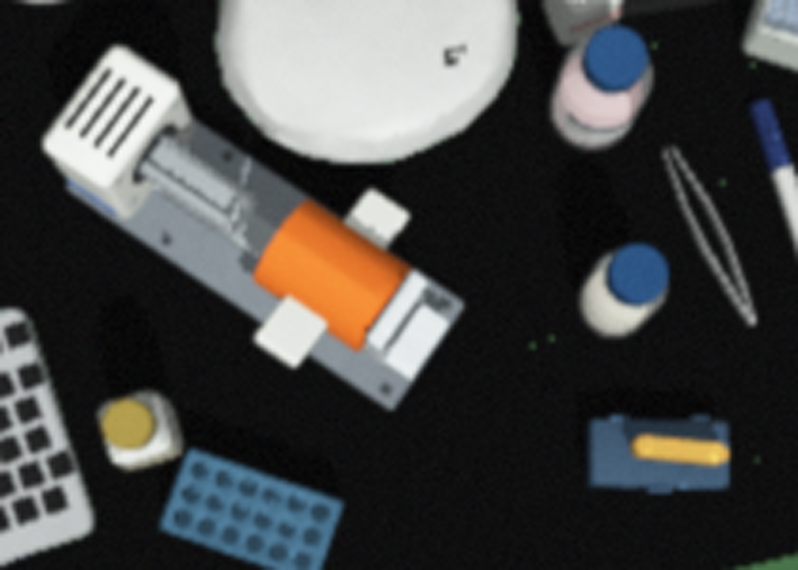

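The drive axis points about 57.6° in world. The slot should be near (0.593, -0.136) and the key is at (0.446, -0.438), lying at about 86°. I'll swing inward to a hover over the key.

Request:
{"fn": "servo_tool", "kwargs": {
  "series": "-1 -0.024 -0.033 0 0 0 3;-1 -0.048 -0.066 0 0 0 6;-1 -0.072 -0.1 0 0 0 9;-1 -0.097 -0.133 0 0 0 12;-1 -0.121 -0.166 0 0 0 15;-1 -0.145 -0.2 0 0 0 18;-1 -0.17 -0.233 0 0 0 21;-1 -0.194 -0.266 0 0 0 24;-1 -0.218 -0.3 0 0 0 27;-1 -0.243 -0.333 0 0 0 30;-1 -0.267 -0.366 0 0 0 33;-1 -0.291 -0.4 0 0 0 36"
}}

```text
time_s: 1.15
eef_pos: [0.3363, 0.0438, 0.2565]
eef_rot: [0.001, 0.496, 0.868, 0.0]
wrist_force: [1.6, -0.3, -0.6]
opening: 0.995
grasp_force: 0.0
```

Request:
{"fn": "servo_tool", "kwargs": {
  "series": "-1 -0.039 -0.012 0.007 0 0 3;-1 -0.078 -0.025 0.014 0 0 6;-1 -0.118 -0.037 0.021 0 0 9;-1 -0.157 -0.05 0.028 0 0 12;-1 -0.196 -0.062 0.036 0 0 15;-1 -0.235 -0.075 0.043 0 0 18;-1 -0.275 -0.087 0.05 0 0 21;-1 -0.314 -0.1 0.057 0 0 24;-1 -0.353 -0.112 0.065 0 0 27;-1 -0.393 -0.125 0.072 0 0 30;-1 -0.432 -0.137 0.079 0 0 33;-1 -0.471 -0.15 0.086 0 0 34.5"
}}

```text
time_s: 2.15
eef_pos: [0.4475, -0.4358, 0.1696]
eef_rot: [-0.0, 0.731, 0.682, 0.0]
wrist_force: [0.7, 0.0, 1.1]
opening: 0.997
grasp_force: 0.0
```

Request:
{"fn": "servo_tool", "kwargs": {
  "series": "-1 0 0 0 0 0 0;-1 0 0 0 0 0 0"
}}

```text
time_s: 2.32
eef_pos: [0.4466, -0.4353, 0.1681]
eef_rot: [-0.002, 0.731, 0.682, 0.0]
wrist_force: [0.2, 0.6, 0.6]
opening: 1.0
grasp_force: 0.0
```

```bash
cat > key.py <<'E'
from h import *
np.set_printoptions(precision=4,suppress=True)
c=cam("wrist"); save(c,"w1"); P=pts(c); hsv=cv2.cvtColor(c["img"],cv2.COLOR_RGB2HSV)
m=cv2.inRange(hsv,(15,100,80),(32,255,255))
n,l,s,ce=cv2.connectedComponentsWithStats(m); i=1+s[1:,4].argmax(); v,u=np.nonzero(l==i)
p=P[v,u]; print("z",np.percentile(p[:,2],[5,50,95]),s[i])
t=p[p[:,2]>np.percentile(p[:,2],50)-.004][:,:2].astype(np.float32)
r=cv2.minAreaRect(t*1000); print("depth rect",r)
o=ctrl.get_obs(); Rm=rot(o["eef_rot"]); 
d=np.r_[np.array(r[0])/1000,0]-o["eef_pos"]; print(o["eef_pos"],"tool shift",Rm.T@d)
b=cv2.boxPoints(r); e=[b[1]-b[0],b[2]-b[1]]; e=max(e,key=np.linalg.norm)
print("key ang",np.degrees(np.arctan2(e[1],e[0])),"tool y ang",np.degrees(np.arctan2(Rm[1,1],Rm[0,1])))
E
python3 key.py
```

```text
z [0.0223 0.0403 0.0415] [ 313  163   16   73 1086]
depth rect ((451.1689147949219, -415.852783203125), (100.27918243408203, 11.320659637451172), 85.9153823852539)
[ 0.4468 -0.434   0.1691] tool shift [0.018  0.0034 0.1691]
key ang 85.9154 tool y ang -3.8639646110131283
```

View pics/w1.png

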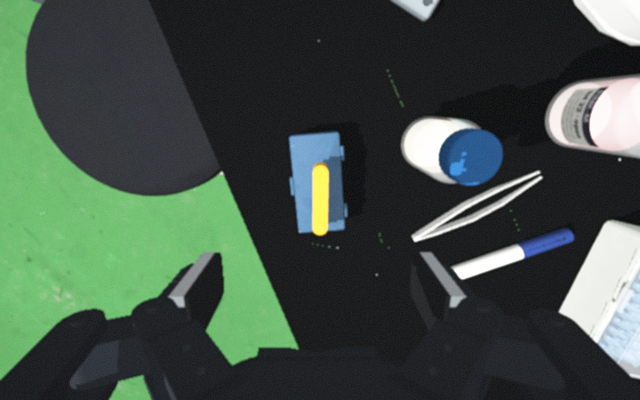

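The wrist view shows the key upright at (320,200), between the open fingers, with media_50 well clear at (450,150). A depth outlier stretched that rectangle, so I'll use rays onto the key-top plane.

```bash
cat > key2.py <<'E'
from h import *
np.set_printoptions(precision=4,suppress=True)
c=cam("wrist"); hsv=cv2.cvtColor(c["img"],cv2.COLOR_RGB2HSV)
m=cv2.inRange(hsv,(15,100,80),(32,255,255))
cs,_=cv2.findContours(m,cv2.RETR_EXTERNAL,2); k=max(cs,key=cv2.contourArea)[:,0]
w=np.array([ray(c,*p,.041)[:2]*1000 for p in k],np.float32); r=cv2.minAreaRect(w); print(r)
o=ctrl.get_obs(); Rm=rot(o["eef_rot"]); print(o["eef_pos"],"shift",Rm.T@(np.r_[np.array(r[0])/1000,.041]-o["eef_pos"]))
E
python3 key2.py
```

```text
((449.7939453125, -436.23846435546875), (60.53631591796875, 12.546636581420898), 85.20230102539062)
[ 0.4471 -0.4333  0.1699] shift [-0.003   0.003   0.1289]
```

Request:
{"fn": "servo_tool", "kwargs": {
  "series": "0 -0.003 0.003 0.02 0 0 0.9;0 -0.003 0.003 0.05 0 0 0.9;0 -0.003 0.003 0.08 0 0 0.9;0 -0.003 0.003 0.1 0 0 0.9;0 -0.003 0.003 0.108 0 0 0.9;0 -0.003 0.003 0.112 0 0 0.9;0 -0.003 0.003 0.112 0 0 0.9;0.6 -0.003 0.003 0.112 0 0 0.9;1 -0.003 0.003 0.112 0 0 0.9;1 -0.003 0.003 0.112 0 0 0.9;1 -0.003 0.003 0.112 0 0 0.9;1 -0.003 0.003 0.112 0 0 0.9"
}}

```text
time_s: 3.42
eef_pos: [0.4511, -0.4382, 0.0607]
eef_rot: [0.002, 0.736, 0.677, -0.0]
wrist_force: [0.1, 2.1, 7.0]
opening: 0.115
grasp_force: 58.1
```

Request:
{"fn": "servo_tool", "kwargs": {
  "series": "1 0 0 0 0 0 0;1 0 0 0 0 0 0;1 0 0 0 0 0 0"
}}

```text
time_s: 3.67
eef_pos: [0.4511, -0.4382, 0.0607]
eef_rot: [0.002, 0.736, 0.677, -0.0]
wrist_force: [-0.6, 1.5, 6.6]
opening: 0.115
grasp_force: 58.1
```

Request:
{"fn": "servo_tool", "kwargs": {
  "series": "1 0 0 -0.02 0 0 0;1 0 0 -0.055 0 0 0;1 0 0 -0.09 0 0 0;1 0.02 0 -0.12 0 0 3;1 0.055 0.005 -0.135 0 0 6;1 0.09 0.015 -0.14 0 0 9;1 0.127 0.025 -0.14 0 0 12;1 0.164 0.035 -0.14 0 0 15;1 0.201 0.05 -0.14 0 0 18;1 0.237 0.068 -0.14 0 0 21;1 0.27 0.09 -0.14 0 0 24;1 0.295 0.105 -0.14 0 0 27.6"
}}

```text
time_s: 4.67
eef_pos: [0.5805, -0.149, 0.1994]
eef_rot: [0.0, 0.876, 0.482, 0.001]
wrist_force: [-0.5, 0.3, -0.5]
opening: 0.113
grasp_force: 58.3
```

Request:
{"fn": "servo_tool", "kwargs": {
  "series": "1 0.018 0.001 0 0 0 0;1 0.018 0.001 0 0 0 0;1 0.018 0.001 0 0 0 0"
}}

```text
time_s: 4.92
eef_pos: [0.5899, -0.1362, 0.1988]
eef_rot: [0.0, 0.875, 0.484, -0.0]
wrist_force: [-0.6, 0.0, -0.9]
opening: 0.114
grasp_force: 58.3
```

Run:
```python
from h import *
c=cam("wrist"); save(c,"w2"); np.savez("w2.npz",**c); print(ctrl.get_obs()["eef_pos"])
```

```text
[ 0.58940368 -0.13717035  0.19870652]
```

View pics/w2.png

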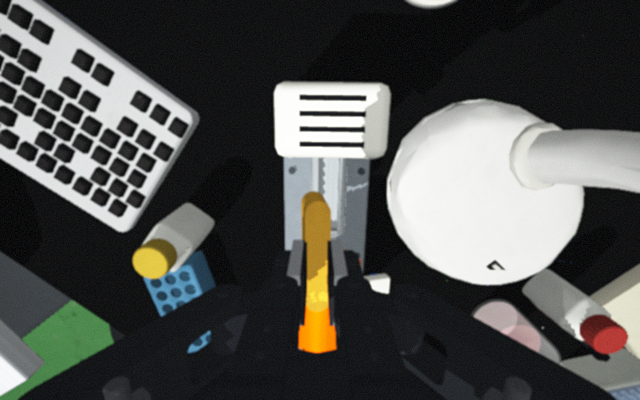

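The wrist view shows the motor at (330,120) and the spindle and slot at u≈330, v 157–235. The held key, tip at (315,195), hides part of the slot, so I'll step aside to measure it in the open.

Request:
{"fn": "servo_tool", "kwargs": {
  "series": "1 0 -0.025 0 0 0 0;1 0 -0.05 0 0 0 0;1 0 -0.05 0 0 0 0;1 0 -0.05 0 0 0 0"
}}

```text
time_s: 5.3
eef_pos: [0.5462, -0.1111, 0.1988]
eef_rot: [0.0, 0.876, 0.482, -0.0]
wrist_force: [-1.0, 0.3, 0.1]
opening: 0.107
grasp_force: 58.3
```

Run:
```python
from h import *
np.set_printoptions(precision=1,suppress=True,linewidth=200)
c=cam("wrist"); np.savez("w3.npz",**c); o=ctrl.get_obs(); print(o["eef_pos"],o["eef_rot"])
np.savez("w3o.npz",p=o["eef_pos"],q=o["eef_rot"])
cv2.imwrite("pics/w3.png",cv2.resize(c["img"][60:360,150:550,::-1],None,fx=2,fy=2,interpolation=2))
P=pts(c); T=rot(o["eef_rot"]); L=(P-o["eef_pos"])@T*1000; L[...,2]=P[...,2]*1000
ok=c["z_map"]>0
for x in range(-40,90,8):
    row=[]
    for y in range(26,76,3):
        m=ok&(abs(L[...,0]-x)<4)&(abs(L[...,1]-y)<1.5)
        row.append(np.median(L[...,2][m]) if m.sum()>1 else 0)
    print(x,np.array(row))
```

```text
[ 0.5 -0.1  0.2] [0.  0.9 0.5 0. ]
-40 [11.6 11.6 11.5 12.  11.7 11.7 11.6 13.5 23.5  0.   0.   0.   0.   0.   0.   0.   0. ]
-32 [11.9 11.7 11.6 12.  11.9 11.8 11.8 12.9 24.   0.   0.  76.3  0.   0.   0.   0.   0. ]
-24 [11.5 11.6 11.6 11.8 11.7 11.3 38.4 69.6 74.2 75.7 75.7 76.4 75.2 75.3 74.9 72.4  0. ]
-16 [11.9 11.6 11.2 11.3 11.8 11.7 64.6 70.8 74.8 68.9 68.8 68.7 68.6 69.1 75.1 72.9 69.5]
-8 [ 12.8 230.5 233.8 236.3 237.2 231.4  63.8  70.1  74.4  68.4  68.8  68.6  68.8  68.9  75.   72.7  69. ]
0 [229.1 229.9 229.8 228.9 246.  250.1 250.6  70.3  74.8  68.8  68.7  68.8  68.8  68.8  74.7  73.1  69.7]
8 [228.5 230.5 235.1 239.3 244.4 249.4 254.1 252.7 254.6 256.1 256.1 256.8 260.6  68.9  74.8  73.1  70.1]
16 [219.8 225.4 225.5 231.1 236.4 241.  247.4 247.  253.1 257.6 262.4 262.2  69.4  68.7  74.6  73.2  70.6]
24 [11.7 11.4 11.8 11.7 11.9 11.4 62.7 69.3 74.2 69.  68.8 68.6 68.6 69.1 74.8 73.4 70.6]
32 [11.8 12.  11.8 11.3  0.   0.  67.  71.6 75.  69.3 68.8 68.5 68.6 68.7 74.9 73.8 70.2]
40 [96.4 97.3 97.3 97.4 97.8 97.8 97.1 97.1 97.3 97.  97.6 97.6 98.  97.7 97.1 97.3 97.4]
48 [ 98.7  99.4  99.5  99.7  99.9 100.1  99.8 100.  100.1  99.8 100.  100.  100.  100.  100.1  99.8  99.8]
56 [ 99.1  99.7  99.6  99.8  99.8  99.8  99.9  99.8  99.9  99.9 100.   99.9  99.9  99.8  99.9  99.9 100. ]
64 [ 99.1  99.7  99.5  99.6  99.8  99.8 100.   99.9  99.8  99.6 100.   99.8  99.7  99.9  99.9  99.9  99.7]
72 [ 99.   99.6  99.6  99.9  99.8 100.2  99.9 100.1 100.1 100.1  99.9  99.9  99.9  99.9 100.  100.   99.9]
80 [ 98.8  99.7  99.5  99.6  99.8 100.2 100.  100.1 100.2 100.   99.8 100.1 100.   99.9 100.2  99.8 100. ]
88 [96.9 97.8 97.7 97.4 97.8 97.8 97.8 97.9 97.5 97.7 97.7 97.4 97.7 97.3 97.8 98.2 97.4]
```

View pics/w3.png

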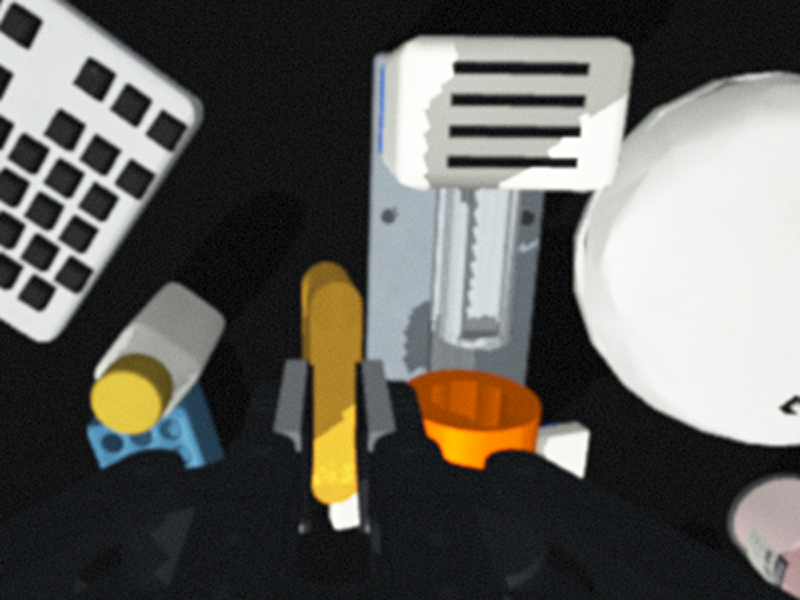

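The slot is fully visible at crop (485,190–340), and the key is held nearly parallel to it. Depth gives a floor at 68.7 mm against the stated 69. Next I'll fit both precisely in the tool frame.

Run:
```python
from h import *
np.set_printoptions(precision=2,suppress=True,linewidth=200)
c=dict(np.load("w3.npz")); o=np.load("w3o.npz"); P=pts(c); T=rot(o["q"]); L=(P-o["p"])@T*1000; Z=P[...,2]*1000
print(o["p"]*1000, "x ang",np.degrees(np.arctan2(T[1,0],T[0,0])))
ok=c["z_map"]>0
fl=ok&(Z>67.3)&(Z<70)&(L[...,0]>-22)&(L[...,0]<38)&(L[...,1]>46)&(L[...,1]<70)
for x in range(-22,38,5):
    m=fl&(abs(L[...,0]-x)<2.5); y=L[...,1][m]; y=y[y<68]; 
    if len(y)>3: print(x,len(y),np.percentile(y,[1,50,99]))
xs=L[...,0][fl&(abs(L[...,1]-59)<5)]; print("floor x",np.percentile(xs,[0,1,50,99,100]))
m=ok&(Z>96)&(abs(L[...,1]-59)<8); print("motor x min",np.percentile(L[...,0][m&(L[...,0]<60)&(L[...,0]>25)],[0,1,3]))
m=ok&(Z>74)&(Z<78)&(abs(L[...,1]-59)<4)&(L[...,0]<0);print("collar x",np.percentile(L[...,0][m],[1,50,99]))
# spindle axis: robust cylinder check via edges at z>74
# key
hsv=cv2.cvtColor(c["img"],cv2.COLOR_RGB2HSV); k=cv2.inRange(hsv,(14,100,60),(32,255,255))
k[:, :250]=0; k[:,345:]=0; k[:180]=0
n,l,s,_=cv2.connectedComponentsWithStats(k); i=1+s[1:,4].argmax(); print(s[i])
m=(l==i)&ok; print("key z hist",np.percentile(Z[m],[2,10,25,50,75,90,98]))
for x in range(-35,40,5):
    q=m&(abs(L[...,0]-x)<2.5)&(Z>150)
    if q.sum()>3: print(x,q.sum(),"y",np.percentile(L[...,1][q],[2,98]),"z",np.percentile(Z[q],[10,50,90]))
x=L[...,0][m&(Z>150)];print(np.percentile(x,[0,1,99,100]))
```

```text
[ 547.15 -111.63  199.14] x ang 57.61235673685353
-22 47 [53.2  59.92 66.57]
-17 90 [52.91 59.49 66.73]
-12 93 [53.53 59.99 66.67]
-7 98 [53.05 59.64 66.36]
-2 99 [53.54 60.37 66.59]
3 100 [53.39 59.65 66.65]
8 102 [53.24 60.04 66.78]
13 99 [53.47 60.18 66.74]
18 100 [53.27 60.42 66.86]
23 106 [53.58 60.22 66.69]
28 116 [47.89 60.41 66.86]
33 98 [53.85 60.18 66.75]
floor x [-21.7  -21.21   7.96  35.74  35.94]
motor x min [41.04 41.11 41.84]
collar x [-28.34 -24.87 -22.19]
[ 300  190   32  123 3030]
key z hist [ -0.25 172.03 178.23 178.92 179.56 180.17 197.39]
-25 140 y [-4.86  5.09] z [177.97 178.92 179.87]
-20 193 y [-5.36  5.04] z [178.13 179.   179.87]
-15 176 y [-4.84  4.49] z [178.23 179.01 179.9 ]
-10 205 y [-4.94  4.63] z [178.26 179.25 188.14]
-5 231 y [-4.97  4.64] z [178.33 179.21 188.32]
0 225 y [-4.96  4.66] z [178.28 179.29 187.42]
5 234 y [-5.    4.62] z [178.16 179.15 184.37]
10 275 y [-8.23  5.64] z [176.73 179.08 180.41]
15 297 y [-8.1   6.07] z [177.28 178.91 180.  ]
20 306 y [-8.03  6.01] z [177.52 178.86 179.99]
25 319 y [-7.94  5.78] z [172.44 178.92 179.91]
30 308 y [-6.45  4.1 ] z [164.51 175.26 179.51]
[-28.41 -26.07  30.35  30.77]
```

Fit results: the slot centre is at tool (9.2, 60.0) mm with +0.4° yaw. The key centre is at (1.0, -0.1), level, with its underside at 161 mm. The shift needed is therefore (8, 60) and 92 mm down.

Request:
{"fn": "servo_tool", "kwargs": {
  "series": "1 0.004 0.03 0 0 0 0.4;1 0.008 0.06 0 0 0 0.4;1 0.008 0.06 0.02 0 0 0.4;1 0.008 0.06 0.05 0 0 0.4;1 0.008 0.06 0.07 0 0 0.4;1 0.008 0.06 0.076 0 0 0.4;1 0.008 0.06 0.078 0 0 0.4;1 0.008 0.06 0.08 0 0 0.4;1 0.008 0.06 0.082 0 0 0.4;1 0.008 0.06 0.084 0 0 0.4;1 0.008 0.06 0.086 0 0 0.4;1 0.008 0.06 0.086 0 0 0.4"
}}

```text
time_s: 6.35
eef_pos: [0.6029, -0.1365, 0.1136]
eef_rot: [0.001, 0.878, 0.479, 0.0]
wrist_force: [-1.0, -4.3, 0.7]
opening: 0.114
grasp_force: 58.7
```

Request:
{"fn": "servo_tool", "kwargs": {
  "series": "1 0 0 0 0 0 0;1 0 0 0 0 0 0"
}}

```text
time_s: 6.52
eef_pos: [0.6029, -0.1365, 0.1135]
eef_rot: [0.001, 0.878, 0.479, 0.0]
wrist_force: [-0.3, -5.4, 1.0]
opening: 0.11
grasp_force: 58.8
```

Run:
```python
from h import *
np.set_printoptions(precision=2,suppress=True,linewidth=200)
c=cam("wrist"); o=ctrl.get_obs(); np.savez("w4.npz",**c); print(o["eef_pos"]*1000,o["wrist_force"],o["torque"])
cv2.imwrite("pics/w4.png",cv2.resize(c["img"][60:360,150:550,::-1],None,fx=2,fy=2,interpolation=2))
```

```text
[ 602.89 -136.52  113.47] [-0.84 -4.89  1.12] [-0.84  0.1  -0.07]
```

View pics/w4.png

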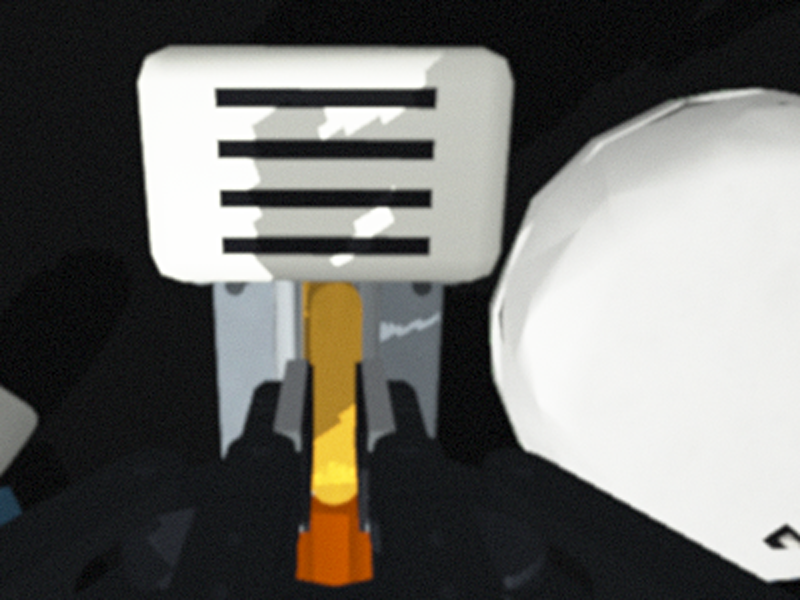

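The key's tip, crop (335,285), is right up against the motor face. A steady 5 N along drive -x confirms contact there, so I'll back off 2 mm.

Request:
{"fn": "servo_tool", "kwargs": {
  "series": "1 -0.001 0 0 0 0 0;1 -0.002 0 0 0 0 0;1 -0.002 0 0 0 0 0;1 -0.002 0 0 0 0 0"
}}

```text
time_s: 6.9
eef_pos: [0.601, -0.1368, 0.1123]
eef_rot: [-0.001, 0.878, 0.479, -0.0]
wrist_force: [-0.4, 0.4, -1.0]
opening: 0.112
grasp_force: 58.4
```

Request:
{"fn": "servo_tool", "kwargs": {
  "series": "1 -0.0005 0 0.001 0 0 0;1 -0.0005 0 0.002 0 0 0;1 -0.0005 0 0.003 0 0 0;1 -0.0005 0 0.0035 0 0 0;1 -0.0005 0 0.004 0 0 0;1 -0.0005 0 0.004 0 0 0"
}}

```text
time_s: 7.4
eef_pos: [0.6009, -0.1378, 0.1085]
eef_rot: [-0.0, 0.878, 0.479, -0.0]
wrist_force: [-0.7, 0.1, -1.2]
opening: 0.108
grasp_force: 58.4
```

Request:
{"fn": "servo_tool", "kwargs": {
  "series": "1 0 0 0.0007 0 0 0;1 0 0 0.0014 0 0 0;1 0 0 0.002 0 0 0;1 0 0 0.0025 0 0 0;1 0 0 0.0025 0 0 0"
}}

```text
time_s: 7.82
eef_pos: [0.6011, -0.1379, 0.107]
eef_rot: [0.0, 0.878, 0.479, 0.0]
wrist_force: [-3.2, 1.4, 5.2]
opening: 0.114
grasp_force: 59.3
```

Request:
{"fn": "servo_tool", "kwargs": {
  "series": "0.6 0 0 0 0 0 0;0.3 0 0 0 0 0 0;0.3 0 0 0 0 0 0;0.3 0 0 0 0 0 0;0.3 0 0 -0.01 0 0 0;0.3 0 0 -0.03 0 0 0;0.3 0 0 -0.06 0 0 0;0.3 0 0 -0.09 0 0 0;0.3 0 0 -0.093 0 0 0;0.3 0 0 -0.093 0 0 0"
}}

```text
time_s: 8.65
eef_pos: [0.6027, -0.1385, 0.2029]
eef_rot: [0.003, 0.878, 0.479, 0.002]
wrist_force: [-0.6, -0.4, -0.8]
opening: 0.35
grasp_force: 0.0
```

Run:
```python
from h import *
np.set_printoptions(precision=2,suppress=True,linewidth=200)
c=cam("wrist"); o=ctrl.get_obs(); np.savez("w5.npz",**c)
P=pts(c); T=rot(o["eef_rot"]); L=(P-o["eef_pos"])@T*1000; Z=P[...,2]*1000
print(o["eef_pos"]*1000,o["eef_rot"],o["wrist_force"])
hsv=cv2.cvtColor(c["img"],cv2.COLOR_RGB2HSV); k=cv2.inRange(hsv,(16,100,60),(32,255,255))>0
m=k&(Z>80)&(Z<95)&(abs(L[...,0])<45)&(abs(L[...,1])<15)
print(m.sum())
for x in range(-35,40,7):
    q=m&(abs(L[...,0]-x)<3.5)
    if q.sum()>3: print(x,q.sum(),"y",np.percentile(L[...,1][q],[2,98]),"z",np.percentile(Z[q],[10,50,90]))
cv2.imwrite("pics/w5.png",cv2.resize(c["img"][60:360,150:550,::-1],None,fx=2,fy=2,interpolation=2))
```

```text
[ 601.5  -138.02  200.59] [0.   0.88 0.48 0.  ] [-0.28 -0.01 -0.51]
1111
-28 29 y [-5.99  1.84] z [85.9  86.56 87.34]
-21 123 y [-7.18  3.86] z [85.94 86.66 87.48]
-14 136 y [-7.9   3.84] z [85.74 86.76 87.58]
-7 137 y [-7.84  3.83] z [85.77 86.58 87.45]
0 135 y [-7.72  3.81] z [86.02 86.72 87.59]
7 142 y [-7.66  3.8 ] z [85.92 86.72 87.68]
14 143 y [-7.57  3.79] z [85.98 86.75 87.58]
21 146 y [-7.51  3.78] z [85.72 86.57 87.65]
28 120 y [-7.44  3.48] z [85.43 86.62 87.35]
```

View pics/w5.png

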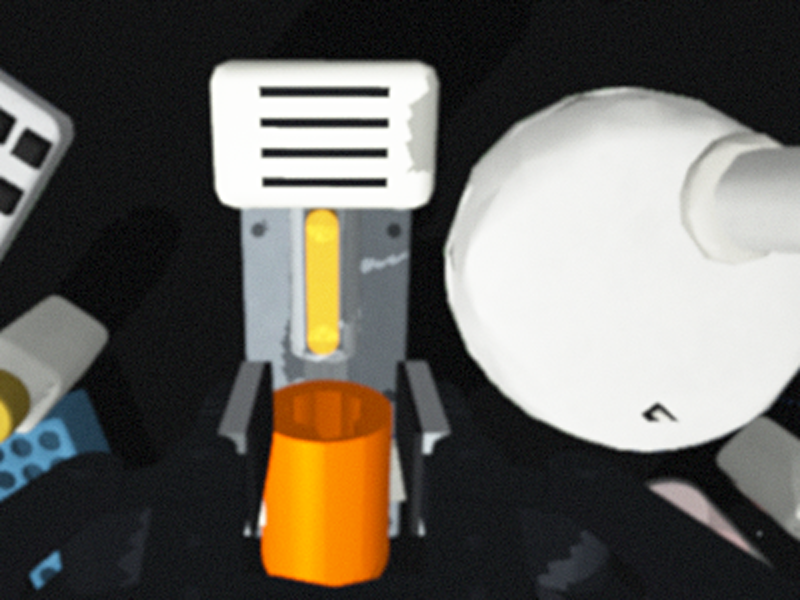

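The key sits level in the slot, crop (322,210–350), with its top at 86.7 mm against the 87 it should be. The wing tilt can come from the first top view's depth.

Run:
```python
from h import *
np.set_printoptions(precision=1,suppress=True,linewidth=200)
a=np.radians(57.3); ex=np.array([np.cos(a),np.sin(a)]); ey=np.array([-ex[1],ex[0]]); O=np.array([.6013,-.1375])-.039*ex; print("O",O)
for f in["top0","side0"]:
    c=dict(np.load(f+".npz")); P=pts(c); D=(P[...,:2]-O)*1000; X=D@ex; Y=D@ey; Z=P[...,2]*1000
    w=(c["img"].astype(int).ptp(-1) if hasattr(c["img"],'ptp') else np.ptp(c["img"].astype(int),axis=-1))<40
    m=(c["z_map"]>0)&w&(abs(X+63.5)<13)&(Z>30)&(c["img"].mean(-1)>100)
    for y in range(-72,76,8):
        q=m&(abs(Y-y)<4)
        if q.sum()>2: print(f,y,q.sum(),np.percentile(Z[q],[10,50,90]))
    q=m&(Z>28)&(abs(Y)>36); print("X range",np.percentile(X[q],[2,98]))
c=dict(np.load("top0.npz")); P=pts(c); D=(P[...,:2]-O)*1000; X=D@ex; Y=D@ey; Z=P[...,2]*1000
m=(c["z_map"]>0)&(X<-60)&(X>-140)&(abs(Y)<35)
for x in range(-138,-60,6):
    q=m&(abs(X-x)<3)&(abs(Y)<10); print(x,np.percentile(Z[q],[10,50,90]) if q.sum()>2 else 0)
q=(c["z_map"]>0)&(Z>84)&(abs(X+63)<25)&(abs(Y)<30); print("rotor Y",np.percentile(Y[q],[1,50,99]))
```

```text
O [ 0.6 -0.2]
top0 -56 28 [50.3 52.4 54.6]
top0 -48 31 [52.9 55.3 56.5]
top0 -40 40 [54.9 57.2 58.7]
top0 -32 27 [56.6 59.2 60.8]
top0 32 30 [75.9 77.4 79.5]
top0 40 42 [78.  79.6 81.2]
top0 48 40 [80.1 82.1 83.6]
top0 56 41 [82.5 84.9 86. ]
top0 64 17 [79.5 82.9 85.1]
X range [-75.8 -50.9]
side0 -56 38 [44.4 50.4 52.1]
side0 -48 39 [49.3 53.2 54.9]
side0 -40 36 [50.5 55.4 56.9]
side0 -32 40 [50.8 57.1 60. ]
side0 -24 3 [48.1 52.9 57.3]
side0 32 11 [75.7 76.7 78.1]
side0 40 31 [76.8 78.9 80.3]
side0 48 32 [74.3 80.5 81.9]
side0 56 29 [78.7 82.5 83.6]
X range [-76.1 -51.1]
-138 [-3.   0.4 10.6]
-132 [32.8 36.2 37.5]
-126 [33.8 35.5 37.1]
-120 [34.5 35.7 37.6]
-114 [36.8 78.9 96.3]
-108 [94.1 96.9 97.6]
-102 [80.5 93.4 95.9]
-96 [90.8 92.6 94.6]
-90 [90.9 93.7 95.3]
-84 [91.8 93.3 95.3]
-78 [91.  93.3 94.4]
-72 [91.2 92.5 94.6]
-66 [91.5 92.7 94.9]
rotor Y [-18.9   3.9  24.7]
```

The wings are tilted about 0.30 rad, near side up. I'll move the shut fingers over the near wing, stopping above it first.

Request:
{"fn": "servo_tool", "kwargs": {
  "series": "1 -0.035 -0.015 0 0 0 0;1 -0.07 -0.03 0 0 0 0;1 -0.1 -0.045 0 0 0 0;1 -0.1025 -0.049 0.03 0 0 0;1 -0.1025 -0.049 0.06 0 0 0;1 -0.1025 -0.049 0.078 0 0 0;1 -0.1025 -0.049 0.078 0 0 0;1 -0.1025 -0.049 0.078 0 0 0"
}}

```text
time_s: 9.37
eef_pos: [0.5029, -0.1967, 0.1193]
eef_rot: [-0.002, 0.878, 0.479, -0.001]
wrist_force: [0.9, 0.0, -0.4]
opening: -0.003
grasp_force: 0.0
```

Request:
{"fn": "servo_tool", "kwargs": {
  "series": "1 0 0 0 0 0 0"
}}

```text
time_s: 9.45
eef_pos: [0.5047, -0.1977, 0.1216]
eef_rot: [0.0, 0.878, 0.479, 0.0]
wrist_force: [-0.8, 0.0, 0.3]
opening: -0.001
grasp_force: 0.0
```

Request:
{"fn": "servo_tool", "kwargs": {
  "series": "1 0 0 0.004 0 0 0;1 0 0 0.008 0 0 0;1 0 0 0.012 0 0 0;1 0 0 0.016 0 0 0;1 0 0 0.02 0 0 0;1 0 0 0.023 0 0 0;1 0 0 0.025 0 0 0;1 0 0 0.0265 0 0 0;1 0 0 0.0265 0 0 0;1 0 0 0.0265 0 0 0"
}}

```text
time_s: 10.28
eef_pos: [0.5044, -0.1977, 0.0946]
eef_rot: [0.0, 0.878, 0.479, 0.0]
wrist_force: [-0.6, 0.1, 0.4]
opening: 0.001
grasp_force: 0.0
```

Request:
{"fn": "servo_tool", "kwargs": {
  "series": "1 0 0 -0.03 0 0 0;1 0 0 -0.07 0 0 0;1 -0.01 0.01 -0.105 0 0 0;1 -0.04 0.03 -0.115 0 0 0;1 -0.075 0.049 -0.115 0 0 0;1 -0.085 0.049 -0.115 0 0 0;1 -0.085 0.049 -0.115 0 0 0;1 -0.085 0.049 -0.115 0 0 0"
}}

```text
time_s: 10.95
eef_pos: [0.4991, -0.2957, 0.2091]
eef_rot: [-0.001, 0.878, 0.479, 0.0]
wrist_force: [-0.1, 1.1, -0.1]
opening: 0.003
grasp_force: 0.0
```

```bash
cat > wing.py <<'E'
from h import *
np.set_printoptions(precision=1,suppress=True,linewidth=200)
c=cam("wrist"); o=ctrl.get_obs(); np.savez("w6.npz",**c)
P=pts(c); T=rot(o["eef_rot"]); L=(P-o["eef_pos"])@T*1000; Z=P[...,2]*1000; X,Y=L[...,0],L[...,1]
print(o["eef_pos"]*1000)
sat=np.ptp(c["img"].astype(int),axis=-1); img=c["img"].mean(-1)
m=(c["z_map"]>0)&(sat<40)&(img>90)&(Z>40)&(Z<95)&(X>35)&(X<150)
for s in(-1,1):
    q=m&(s*Y>33)&(s*Y<68)
    if q.sum()>20:
        A=np.c_[Y[q],np.ones(q.sum())]; 
        for _ in range(3):
            k=np.linalg.lstsq(A,Z[q],rcond=None)[0]; r=abs(A@k-Z[q]); idx=np.argwhere(q); bad=idx[r>3]; q[tuple(bad.T)]=False; A=np.c_[Y[q],np.ones(q.sum())]
        print(s,q.sum(),"slope",k.round(3),"X",np.percentile(X[q],[2,98]),"Y",np.percentile(Y[q],[2,98]),"Z",np.median(Z[q]))
m=(c["z_map"]>0)&(Z>80)&(Z<105)&(abs(Y)<20)&(X>5)&(X<60)
print("plate X",np.percentile(X[m],[0.5,2,10]) if m.sum() else 0)
m=(c["z_map"]>0)&(Z>94)&(Z<99)&(X>5)&(X<70); print("plate Y",np.percentile(Y[m],[1,99]) if m.sum() else 0)
cv2.imwrite("pics/w6.png",c["img"][...,::-1])
E
python3 wing.py
```

```text
[ 499.3 -294.9  209. ]
-1 1508 slope [ 0.  68.8] X [ 72.5 101.4] Y [-60.9 -33.6] Z 68.53882857302773
1 1560 slope [-0.  68.7] X [ 72.5 101.4] Y [33.6 61.2] Z 68.69868030466311
plate X [35.5 35.7 38.1]
plate Y [-23.1 195.5]
```

View pics/w6.png

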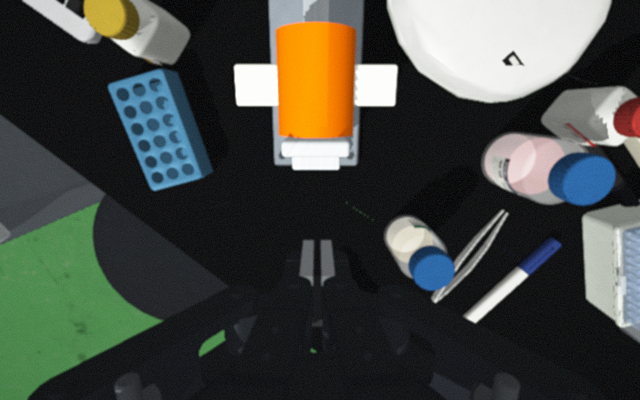

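The wings are level: slope 0.00, both tops at 68.6 mm, at image (255,85) and (376,85). The plate face is 35.5 mm ahead of the TCP and centred. Next is descending behind it and pushing.

Request:
{"fn": "servo_tool", "kwargs": {
  "series": "1 0 0 0.03 0 0 0;1 0 0 0.065 0 0 0;1 0 0 0.1 0 0 0;1 0 0 0.125 0 0 0;1 0 0 0.134 0 0 0;1 0 0 0.134 0 0 0;1 0.008 0 0.134 0 0 0;1 0.016 0 0.134 0 0 0;1 0.022 0 0.134 0 0 0;1 0.027 0 0.134 0 0 0;1 0.032 0 0.134 0 0 0;1 0.032 0 0.134 0 0 0"
}}

```text
time_s: 12.0
eef_pos: [0.518, -0.2681, 0.0766]
eef_rot: [0.001, 0.877, 0.48, 0.0]
wrist_force: [-0.5, 0.4, -0.5]
opening: 0.004
grasp_force: 0.0
```

Request:
{"fn": "servo_tool", "kwargs": {
  "series": "1 0.006 0 0 0 0 0;1 0.012 0 0 0 0 0;1 0.018 0 0 0 0 0;1 0.024 0 0 0 0 0;1 0.03 0 0 0 0 0;1 0.036 0 0 0 0 0;1 0.042 0 0 0 0 0;1 0.048 0 0 0 0 0;1 0.054 0 0 0 0 0;1 0.06 0 0 0 0 0;1 0.066 0 0 0 0 0;1 0.072 0 0 0 0 0"
}}

```text
time_s: 13.0
eef_pos: [0.5562, -0.2076, 0.0756]
eef_rot: [0.0, 0.878, 0.479, 0.0]
wrist_force: [-0.8, -3.3, 0.3]
opening: -0.002
grasp_force: 0.0
```

Moving at about 3 N, as expected, so I'll continue to the stop.

Request:
{"fn": "servo_tool", "kwargs": {
  "series": "1 0.004 0 0 0 0 0;1 0.008 0 0 0 0 0;1 0.012 0 0 0 0 0;1 0.014 0 0 0 0 0;1 0.016 0 0 0 0 0;1 0.018 0 0 0 0 0;1 0.019 0 0 0 0 0;1 0.02 0 0 0 0 0;1 0.02 0 0 0 0 0"
}}

```text
time_s: 13.75
eef_pos: [0.5628, -0.197, 0.0757]
eef_rot: [0.001, 0.878, 0.479, -0.005]
wrist_force: [-21.7, -26.7, 6.7]
opening: -0.002
grasp_force: 0.0
```

Request:
{"fn": "servo_tool", "kwargs": {
  "series": "1 -0.01 0 0 0 0 0;1 -0.025 0 0 0 0 0;1 -0.06 0 0 0 0 0;1 -0.095 0 -0.02 0 0 0;1 -0.1 0 -0.06 0 0 0;1 -0.1 0 -0.1 0 0 0;1 -0.1 0 -0.134 0 0 0;1 -0.1 0 -0.134 0 0 0;1 -0.1 0 -0.134 0 0 0"
}}

```text
time_s: 14.5
eef_pos: [0.514, -0.2758, 0.2123]
eef_rot: [0.002, 0.878, 0.479, 0.001]
wrist_force: [-0.6, 0.0, -0.3]
opening: -0.003
grasp_force: 0.0
```

```bash
sed -i 's/X<150)$/X<260)/; s/w6/w7/g' wing.py
cat >> wing.py <<'E'
hsv=cv2.cvtColor(c["img"],cv2.COLOR_RGB2HSV); k=cv2.inRange(hsv,(5,150,90),(16,255,255))>0
q=k&(c["z_map"]>0)&(Z>88)&(abs(Y)<20); print("rotor X",np.percentile(X[q],[0,1,99,100]))
q=(c["z_map"]>0)&(Z>96)&(Z<102)&(abs(Y)<30)&(X>120)&(X<280); print("motor X",np.percentile(X[q],[0,1,99]) if q.sum() else 0)
E
python3 wing.py
python3 - <<'E'
from h import *
np.set_printoptions(precision=1,suppress=True)
# top view check of carriage stroke and bottles against the first picture
c=cam("top"); c0=dict(np.load("top0.npz")); save(c,"top1")
def ctr(c,lo,hi,b,h):
    m=cv2.inRange(cv2.cvtColor(c["img"],cv2.COLOR_RGB2HSV),lo,hi)[b[1]:b[3],b[0]:b[2]]; v,u=np.nonzero(m); return ray(c,u.mean()+b[0],v.mean()+b[1],h)*1000,len(u)
for x in(c0,c): print("rotor",ctr(x,(5,150,120),(18,255,255),(240,110,330,210),.09),"buf",ctr(x,(15,60,60),(30,255,255),(232,200,260,225),.088),"med",ctr(x,(100,120,40),(120,255,255),(362,160,392,190),.088))
E
```

```text
[ 512.9 -274.9  209.9]
-1 258 slope [-0.  67.2] X [141.9 145.3] Y [-60.6 -33.5] Z 68.07691918735773
1 272 slope [-0.  68.4] X [141.6 145.6] Y [33.7 60.4] Z 68.15886840983723
plate X 0
plate Y [180.9 200.6]
rotor X [119.1 119.3 139.1 139.6]
motor X 0
rotor (array([ 542.2, -220.6,   90. ]), 815) buf (array([ 450.4, -107. ,   88. ]), 155) med (array([ 547.7, -401.3,   88. ]), 204)
rotor (array([ 576.2, -160.2,   90. ]), 276) buf (array([nan, nan, nan]), 0) med (array([ 547.5, -401.6,   88. ]), 200)<stdin>:6: RuntimeWarning: Mean of empty slice.
  ret = ret.dtype.type(ret / rcount)
```

View pics/w7.png

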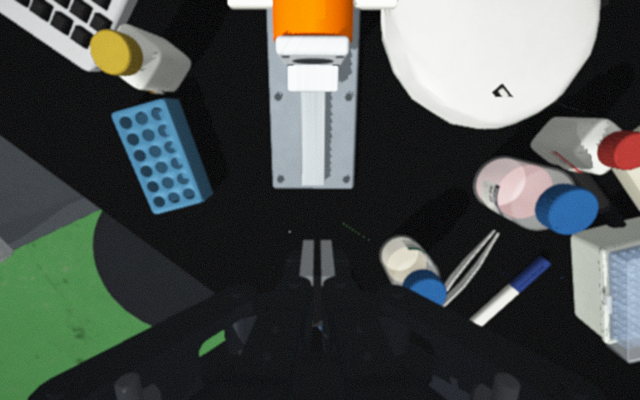

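The rotor has travelled about 93.5–94 mm and the wings are still level. The bottles haven't moved: yellow cap at (117,50), blue cap at (427,288). I'll look from further forward to check the gap at the motor.

Request:
{"fn": "servo_tool", "kwargs": {
  "series": "1 0.03 0 -0.02 0 0 0;1 0.065 0 -0.02 0 0 0;1 0.095 0 -0.02 0 0 0;1 0.11 0 -0.02 0 0 0;1 0.11 0 -0.02 0 0 0;1 0.11 0 -0.02 0 0 0"
}}

```text
time_s: 15.1
eef_pos: [0.5714, -0.1813, 0.2272]
eef_rot: [-0.002, 0.877, 0.48, -0.001]
wrist_force: [-0.2, -0.0, -0.7]
opening: 0.001
grasp_force: 0.0
```

```bash
sed -i 's/w7/w8/g; s/(X>35)/(X>5)/; s/(X>120)/(X>50)/' wing.py; python3 wing.py; python3 -c "
import cv2;i=cv2.imread('pics/w8.png');cv2.imwrite('pics/w8c.png',cv2.resize(i[0:250,160:480],None,fx=2.4,fy=2.4,interpolation=2))"
```

```text
[ 571.2 -182.2  227.6]
-1 946 slope [ 0.  70.1] X [33.6 62.2] Y [-59.7 -34.8] Z 68.61778342491837
1 1137 slope [-0.  69.6] X [33.7 61.6] Y [34.3 62.5] Z 68.75099324288747
plate X [5.3 6.2 8.4]
plate Y [-21.1 200.8]
rotor X [10.  10.3 85.  85.1]
motor X [ 86.8  88.1 133.8]
```

View pics/w8c.png

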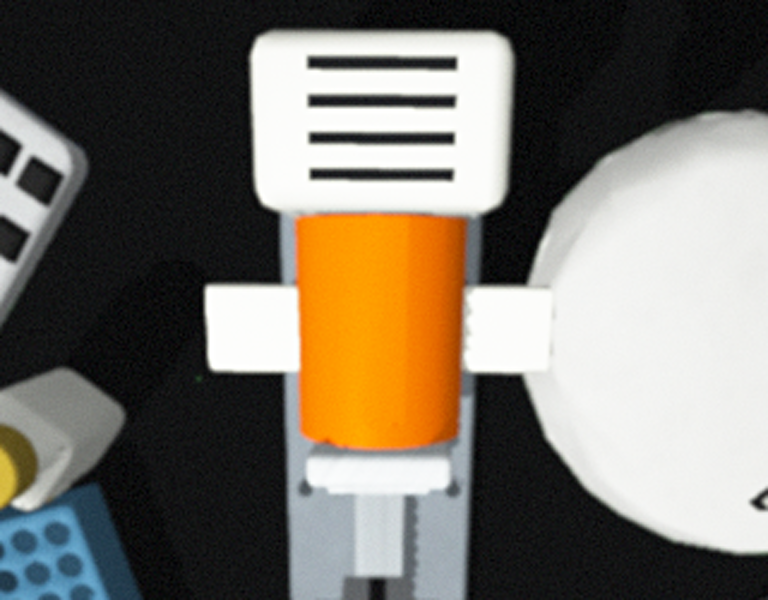

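The rotor front sits right at the motor face, 85 mm against about 86 mm, with a 1 mm gap by design. The wings are level and the push ended firmly on the stop, so I'm handing it in.

```bash
python3 -c "
from bench import ctrl; print(ctrl.hand_in())"
```

```text
the job is handed in; nothing more can be done
None
```

The job is handed in at about 15 s: the key is seated level on the slot's floor, the wings are level, and the rotor is home over the key to within about a millimetre by camera (last push ended at 34 N); neither bottle was seen to move, though buffer_1 was hidden in the final top view and only checked by eye.

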